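Set the pouring bowl up for decorating

TASK

First, without touching the bowl, push the spokes of the banding wheel round with a fingertip until the pouring spout of the bowl standing on it points straight at the flat steel arrow on the table. Only then push the wooden bar of the hand rest round, all the way to its stop, so that it reaches in over the wheel. The bowl must stay standing in the middle of the wheel, nothing is to be picked up, and the other things on the bench stay where they are.

Things in the scene. Friction and masses are not known exactly. Their poses are not given: they have to be found in the camera images.
- wheel_base: fixed dark steel foot of the banding wheel, 144 mm across, 50 mm high; origin on the wheel's vertical axis at table height; its z is up
- wheel (a joint): angle of the wheel's turning head, rad, growing counter-clockwise from above; free to turn either way for more than a whole turn. It turns stiffly (about 1 N at a spoke's end) and stays where it is left. The head is a dark steel disc 170 mm across, its top 70 mm above the table, with four equal spokes
- spoke0 (a point): the outer end of one of the head's four equal level steel spokes (90 degrees apart), 160 mm from the axis, 60 mm above the table. Each spoke runs out from the disc's edge and is 16 mm wide and 16 mm tall (52 to 68 mm above the table)
- spoke1 (a point): outer end of the next spoke, 90 degrees counter-clockwise from spoke0
- spoke2 (a point): outer end of the spoke across from spoke0
- spoke3 (a point): outer end of the spoke across from spoke1
- bowl: loose white porcelain pouring bowl, 0.35 kg, 100 mm across the rim, 55 mm high, standing in the middle of the wheel and turning with it (it is not attached); origin at the centre of its underside, 70 mm above the table; its x axis points out through the spout, its loop handle stands out to 79 mm on the other (-x) side
- spout_tip (a point): the tip of the bowl's pouring spout, at the rim, 70 mm from the bowl's axis
- pointer: fixed flat steel arrow lying on the table, 10 mm thick, a two-winged head with a short tail, pointing in at the wheel's axis; its origin is on the wheel's axis at table height and its x axis points from there out along the arrow, which lies 128 to 203 mm from the axis. The spout is to point along this x axis
- pointer_tip (a point): the arrow's tip, 128 mm from the wheel's axis, 10 mm above the table
- rest_base: fixed dark steel stand of the hand rest, foot 100 mm across, column 28 mm thick up to 100 mm; origin on the column's vertical axis at table height; the end of the bar's travel is when the bar points along this body's -y axis
- rest (a joint): angle of the hand rest's bar about its column, rad, growing counter-clockwise from above; starts near 0 (swung out towards the robot's side), its stop is at 1.40 (over the wheel, pointing near the bowl). It turns stiffly and stays where it is left
- rest_tip (a point): free end of the hand rest's level wooden bar, 190 mm from the column's axis, 112 mm above the table; the bar is 18 mm wide and 16 mm tall (104 to 120 mm above the table)
- cup: loose white porcelain cup, 72 mm across, 65 mm high; bystander, origin under its centre
- glaze_jar: loose glass jar with a cap, 56 mm across, 65 mm high; bystander, origin under its centre
- dish: loose white porcelain dish, 90 mm across, 35 mm high; bystander, origin under its centre
- knife: loose palette knife lying flat; bystander
- brush: loose brush lying flat; bystander
There are look-alikes about, which are no part of the job. Leave any green or turquoise look-alike of the rest_base alone.

How it is judged:
By the outcome, as a careful person would: the job done as asked, in the order asked, and still so for the second after the job is handed in, with the robot touching nothing.
It also fails if it takes over 72 s, if anything falls off the work surface, if the arm or the gripper's body presses on something with over 40 N, if the wrist force passes 120 N, or if a joint passes its speed limit or range.

ROBOT

A 6-joint arm with a two-finger parallel gripper is mounted at the origin on the work surface. World frame = base frame: x ahead of the robot, y to its left, z up, the work surface at z = 0. Lengths are in m, angles in rad, forces in N, time in s.
With the tool pointing down it reaches from about 0.25 to 0.775 m from the base axis. Payload 4 kg.
Tool frame: the origin (TCP) lies between the finger pads; the fingertips stand 11 mm ahead of it and the grasp point (between the pads) lies 8 mm behind it; z points along the fingers, y is the line along which they close (so a half turn about z gives the same grasp; the last joint's range is limited). The gripper opens to 94 mm and grips with 3 to 60 N. Pads are 16 mm wide; open, the fingers measure 119 mm over their backs; the gripper's body (75 mm by 177 mm) begins 78 mm behind the grasp point.
Start: joints at [-1.229, 0.087, 1.371, -0, 1.684, -0.103], TCP at [0.237, -0.497, 0.217] pointing down, gripper open.
Joint ranges: [-3.1, 3.1], [-0.76, 2.03], [0.27, 2.55], [-1.08, 4.22], [0.17, 2.65], [-2.57, 2.57]. Speed limits (rad/s): [2.79, 2.79, 3.14, 3.14, 3.14, 3.14].

INTERFACE

Orientations are given as a 3x3 rotation matrix whose columns are the frame's x, y, z axes.
In Python, from plant import get_state, capture, calibration, workorder, nets gives the robot as it stands.
- The arm moves only by the tool send_rows, never from a script. Its argument "rows" is a list of rows, each a list of 3 entries, a list of its own where there are three numbers: the shift along the tool's x, y, z in m, then the turn about the tool's z in degrees, then the opening, from 0 (shut) to 1 (fully open). In form: [[[tx, ty, tz], spin, grip], ...]. A call has 1 to 20 rows; each row is the pose to reach, as a shift and turn from the pose commanded when the call began, along the tool's axes at that moment; what a row does not reach only later rows make up. A row lasts 1/10 s, in which the tool goes at most 50 mm and 8.59 degrees, less where a joint would pass 70% of its speed; a pose out of reach is approached as far as the arm can. A call with a gripper value outside its range is refused whole. The fingers move at their own pace and stop on an object; "force" is the grip in N (left out, the last holds). Time passes only in rows, so rows that repeat a pose let the fingers close. It gives the time, the measured TCP pose, the force, the opening and the grip force at its end, in the units of the state.
- get_state(): the state, without advancing time (a new reading comes with each control period).
- capture(name): name is "scene" or "top"; returns the picture (480x640x3 uint8, red, green, blue); there is no depth.
- calibration(name): a dict with "intrinsics" (3x3 intrinsics, pixels), "distortion" ([k1, k2, p1, p2, k3] as OpenCV has them; the pictures are not rectified), "rvec" (rotation vector, rad) and "tvec" (3), from world to camera coordinates, as OpenCV has them. Camera axes: x right, y down, z forward; pixel columns grow to the right and rows downward; lengths in m; the calibration is good to about 2 mm. A picture is of the moment at which its call begins. calibration takes no time and is no camera call.
- workorder.job_done(): hands the job in; it is judged then, once.
Trained networks look in the newest picture that a camera, given by its name, has taken for a name from the list of things; names that differ only in an ending like _2 or _b are one class to them, and where a whole thing is asked for, a point or a joint stands for the part that bears it (a point fixed in the world has none). Each returns a list of dicts, best first, with "confidence" (0 to 1); they miss things now and then, are a little off and sometimes report something else, mostly with a low value. They report only what shows in the picture. A call takes as long as a camera call. They do not tell look-alikes from the thing itself.
- nets.find_in(camera, target): "rect" ([left, top, right, bottom] in pixels, round what is visible of it).
The state is a dict: "clock": time; "q": joint angles; "qvel": joint speeds; "joint_efforts": joint torques, N m; "tcp_pos": TCP position; "orientation": TCP orientation; "ft_force": force on the tool from outside, world axes, zero at the start; "moment": the same for the moment, N m; "gripper_width": finger opening in m; "grip_force": force on a finger pad.
Only numpy, scipy, OpenCV 4.12 (cv2) and the standard library are available. Lean on these libraries where they do the work, as an engineer would, in place of code of your own. Each camera call takes 0.05 s, during which the arm holds its last target. There are 200 camera calls.

## Working session

There is one attempt and no reset: what is moved stays moved. The work goes in short steps, Python scripts to look and compute and a tool call to move; the robot and the scene stay as the last step left them, time stands still between calls to the robot, and variables do not carry over. Pictures are saved under pics/ and viewed, at most 10 in all, crops included, and the job is handed in when it is done.

Besides the shell and the picture viewer there is one more tool, called after "Request:" in YAML: its name, and indented under it one key for each argument. send_rows: Moves the arm, as the interface text tells. Its arguments: {"type":"object","properties":{"rows":{"type":"array","items":{"type":"array"}},"force":{"type":"number"}},"required":["rows"]}

```bash
mkdir -p pics
python3 - <<'E'
from plant import *
import cv2
for n in("scene","top"):
    im=capture(n);cv2.imwrite(f"pics/{n}0.png",im[:,:,::-1])
    c=calibration(n);print(n,c)
    for t in("wheel_base","wheel","spoke0","bowl","spout_tip","pointer","rest_base","rest","rest_tip","cup","glaze_jar","dish","knife","brush"):
        print(t,[(round(r["confidence"],2),[int(v) for v in r["rect"]]) for r in nets.find_in(n,t)[:4]])
s=get_state();print(s["clock"],s["tcp_pos"],s["orientation"],s["gripper_width"])
E
```

```text
scene {'intrinsics': array([[497.35921542,   0.        , 322.54384085],
       [  0.        , 497.35921542, 240.44639907],
       [  0.        ,   0.        ,   1.        ]]), 'distortion': array([-0.09545417,  0.        ,  0.        ,  0.        ,  0.        ]), 'rvec': array([ 2.30149606,  0.66213577, -0.27756487]), 'tvec': array([-0.46083155, -0.12344329,  1.41333471])}
wheel_base [(0.97, [231, 256, 373, 373]), (0.36, [276, 262, 326, 329])]
wheel [(0.57, [233, 254, 373, 379]), (0.26, [304, 203, 387, 220])]
spoke0 [(0.92, [229, 255, 374, 377])]
bowl [(0.8, [277, 265, 326, 327])]
spout_tip [(0.67, [277, 263, 323, 326])]
pointer [(0.93, [213, 309, 248, 336]), (0.21, [277, 266, 326, 328])]
rest_base [(0.86, [84, 248, 191, 322]), (0.84, [300, 197, 393, 259]), (0.8, [235, 142, 323, 192]), (0.68, [343, 143, 357, 171])]
rest [(0.84, [238, 144, 307, 160]), (0.83, [303, 202, 385, 219]), (0.75, [89, 249, 172, 281])]
rest_tip [(0.77, [303, 199, 387, 223]), (0.67, [237, 145, 308, 163]), (0.61, [126, 374, 236, 478]), (0.58, [87, 251, 168, 282])]
cup [(0.73, [280, 266, 326, 326]), (0.67, [233, 2
[... 1006 characters left out ...]
03, 318, 246, 406]), (0.58, [422, 332, 448, 393]), (0.29, [358, 201, 406, 238])]
rest_tip [(0.9, [208, 321, 247, 406]), (0.86, [425, 330, 447, 392]), (0.74, [252, 204, 287, 283])]
cup [(0.76, [252, 144, 278, 175])]
glaze_jar [(0.7, [152, 296, 179, 313])]
dish [(0.79, [169, 196, 200, 231]), (0.61, [249, 202, 292, 281]), (0.42, [358, 200, 410, 240])]
knife [(0.69, [321, 167, 437, 286]), (0.65, [484, 212, 512, 320])]
brush [(0.77, [105, 226, 170, 282]), (0.56, [255, 204, 288, 284])]
1.5 [ 0.23665849 -0.49648076  0.21649794] [[ 9.02696271e-01  4.30278331e-01  2.67822255e-05]
 [ 4.30278332e-01 -9.02696270e-01 -2.49447499e-05]
 [ 1.34430297e-05  3.40413440e-05 -9.99999999e-01]] 0.09379699551909645
```

View pics/top0.png

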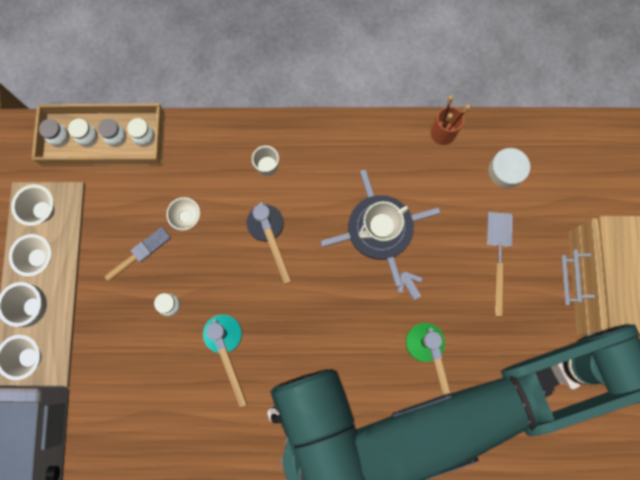

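View pics/scene0.png

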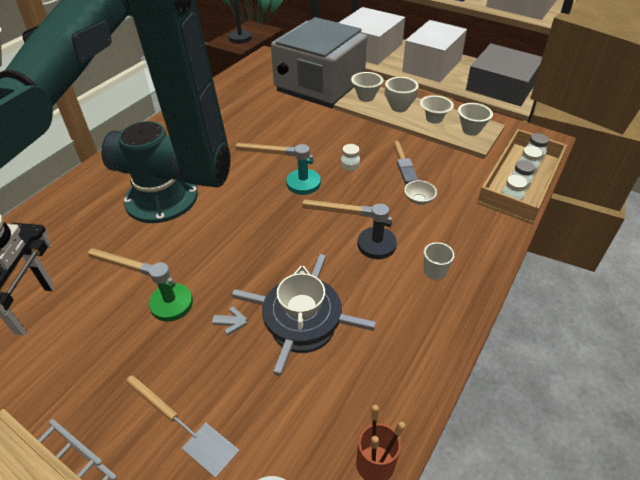

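```bash
cat > h.py <<'E'
from plant import *
import cv2, numpy as np
def w2p(n,P):
    c=calibration(n);return cv2.projectPoints(np.atleast_2d(np.array(P,float)),c["rvec"],c["tvec"],c["intrinsics"],c["distortion"])[0][:,0]
def p2w(n,uv,z):
    c=calibration(n);R=cv2.Rodrigues(c["rvec"])[0]
    u=cv2.undistortPoints(np.array([[uv]],float),c["intrinsics"],c["distortion"])[0,0]
    d=R.T@np.array([u[0],u[1],1]);o=-R.T@c["tvec"].ravel();return o+d*(z-o[2])/d[2]
E
python3 - <<'E'
from h import *
im=cv2.imread("pics/top0.png")
cv2.imwrite("pics/topw.png",cv2.resize(im[155:305,310:460],None,fx=4,fy=4,interpolation=cv2.INTER_CUBIC))
im=cv2.imread("pics/scene0.png")
cv2.imwrite("pics/scw.png",cv2.resize(im[240:390,205:405],None,fx=4,fy=4,interpolation=cv2.INTER_CUBIC))
E
```

```text
(no output)
```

View pics/topw.png

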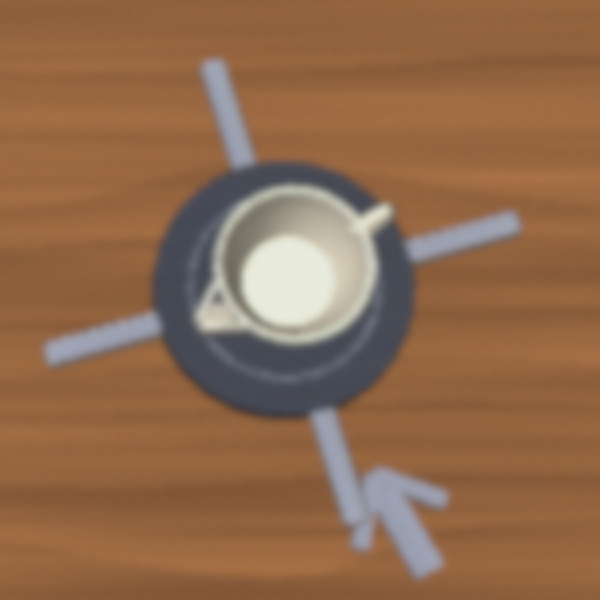

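View pics/scw.png

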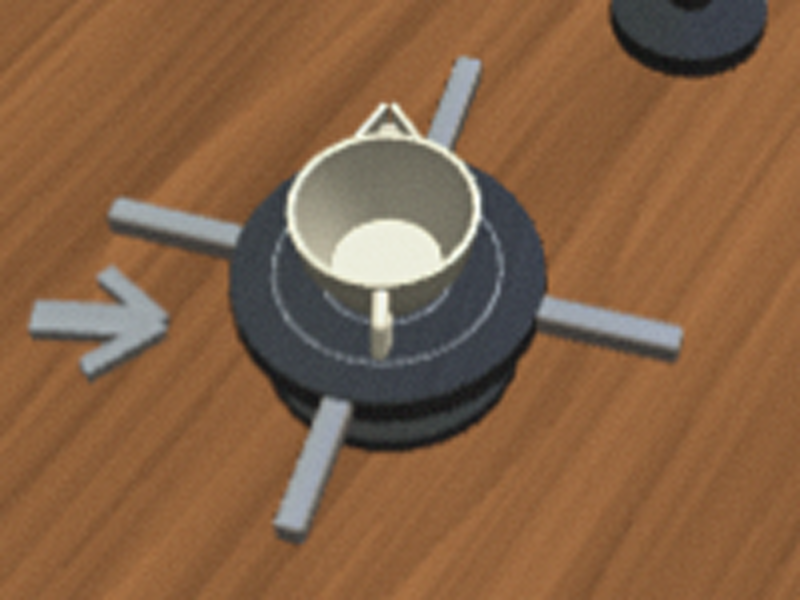

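Run:
```python
from h import *
np.set_printoptions(precision=4,suppress=True)
T=lambda u,v:(310+u/4,155+v/4)
S=lambda u,v:(205+u/4,240+v/4)
sp=np.array([p2w("top",T(*p),.068) for p in((46,355),(213,60),(520,221),(358,525))])
print(sp); c=sp.mean(0)
print("c",c,(sp[0]+sp[2])/2,(sp[1]+sp[3])/2)
ang=lambda p:np.round([np.degrees(np.arctan2(p[1]-c[1],p[0]-c[0])),np.hypot(*(p-c)[:2])],3)
for p in sp:print("spoke",ang(p))
ss=np.array([p2w("scene",S(*p),.068) for p in((466,60),(118,205),(292,525),(678,335))]);print("scene c",ss.mean(0));[print(ang(p)) for p in ss]
for z in(.125,):print("spout",ang(p2w("top",T(197,328),z)),ang(p2w("scene",S(388,104),z)))
print("bowl rim c",p2w("top",T(297,265),.125),p2w("scene",S(384,210),.125))
for z in(.09,.11):print("handle",ang(p2w("top",T(390,208),z)),ang(p2w("scene",S(380,330),z)))
print("arrow",ang(p2w("top",T(378,468),.01)),ang(p2w("top",T(428,570),.01)),ang(p2w("scene",S(168,322),.01)),ang(p2w("scene",S(33,320),.01)))
print("tip",p2w("top",(287.5,281),.12),p2w("scene",(303,204),.115),"col",p2w("top",(265,222),.01),p2w("top",(262,212),.12))
for n,u,z in(("cup",(265,160),.05),("jar",(166,304),.05),("dish",(183,213),.03),("green",(447,392),.11),("greenbase",(427,342),.01),("turqtip",(243,405),.112),("knife",(500,213),0),("knife2",(500,315),0)):print(n,p2w("top",u,z))
```

```text
[[ 0.5413  0.0047  0.068 ]
 [ 0.7394 -0.1051  0.068 ]
 [ 0.6301 -0.3025  0.068 ]
 [ 0.4317 -0.1926  0.068 ]]
c [ 0.5856 -0.1489  0.068 ] [ 0.5857 -0.1489  0.068 ] [ 0.5855 -0.1489  0.068 ]
spoke [106.092   0.16 ]
spoke [15.886  0.16 ]
spoke [-73.86   0.16]
spoke [-164.147    0.16 ]
scene c [ 0.587  -0.1467  0.068 ]
[106.281   0.158]
[-164.742    0.155]
[-72.6     0.156]
[17.111  0.159]
spout [122.81    0.072] [120.254   0.069]
bowl rim c [ 0.5869 -0.1513  0.125 ] [ 0.5893 -0.1501  0.125 ]
handle [-54.559   0.081] [-57.253   0.053]
handle [-56.552   0.076] [-56.261   0.066]
arrow [-148.88     0.127] [-151.279    0.201] [-151.339    0.124] [-150.314    0.2  ]
tip [0.4375 0.0881 0.12  ] [0.4361 0.085  0.115 ] col [0.6128 0.1566 0.01  ] [0.612  0.1541 0.12  ]
cup [0.7738 0.156  0.05  ]
jar [0.3874 0.4028 0.05  ]
dish [0.6328 0.3746 0.03  ]
green [ 0.1729 -0.2939  0.11  ]
greenbase [ 0.2945 -0.2676  0.01  ]
turqtip [0.1414 0.1911 0.112 ]
knife [ 0.6403 -0.4786  0.    ]
knife2 [ 0.365  -0.4628  0.    ]
```

```bash
cat >> h.py <<'E'
def rows(wps,grip=0):
    """wps: list of (x,y,z,tool-x yaw deg) -> printed rows relative to current pose"""
    s=get_state();R=s["orientation"];p=s["tcp_pos"];y0=np.degrees(np.arctan2(R[1,0],R[0,0]))
    print(s["clock"],p,y0,s["ft_force"])
    print([[[round(float(v),4) for v in R.T@(np.array(w[:3])-p)],round(-((w[3]-y0+180)%360-180),1),grip] for w in wps])
C=np.array([.5858,-.1486])
def arc(a0,a1,n,r=.14,z=.067,off=0):
    """finger at polar angle a about wheel axis, tool x radial (yaw=a+180)"""
    return [(*(C+r*np.array([np.cos(np.radians(a)),np.sin(np.radians(a))])),z,a+180+off) for a in np.linspace(a0,a1,n)]
E
python3 - <<'E'
from h import *
rows(arc(-180,-180,1,z=.217)+arc(-180,-180,1))
E
```

```text
1.5 [ 0.23665849 -0.49648076  0.21649794] 25.485225063058408 [ 0.20387661  0.55734288 -0.97131962]
[[[0.3385, -0.224, -0.0005], np.float64(25.5), 0], [[0.3385, -0.224, 0.1495], np.float64(25.5), 0]]
```

Request:
send_rows:
  rows:
    - [[0.03, -0.02, 0], 3, 0]
    - [[0.07, -0.046, 0], 6, 0]
    - [[0.11, -0.073, 0], 9, 0]
    - [[0.15, -0.1, 0], 12, 0]
    - [[0.19, -0.126, 0], 15, 0]
    - [[0.23, -0.152, 0], 18, 0]
    - [[0.27, -0.179, 0], 21, 0]
    - [[0.31, -0.205, 0], 24, 0]
    - [[0.3385, -0.224, 0], 25.5, 0]
    - [[0.3385, -0.224, 0], 25.5, 0]
    - [[0.3385, -0.224, 0], 25.5, 0]
    - [[0.3385, -0.224, 0.03], 25.5, 0]
    - [[0.3385, -0.224, 0.06], 25.5, 0]
    - [[0.3385, -0.224, 0.09], 25.5, 0]
    - [[0.3385, -0.224, 0.12], 25.5, 0]
    - [[0.3385, -0.224, 0.14], 25.5, 0]
    - [[0.3385, -0.224, 0.1495], 25.5, 0]
    - [[0.3385, -0.224, 0.1495], 25.5, 0]

```text
clock: 3.3
tcp_pos: [0.4445, -0.1494, 0.0657]
orientation: [[1.0, -0.002, -0.003], [-0.002, -1.0, 0.001], [-0.003, -0.001, -1.0]]
ft_force: [-0.2, -0.8, 0.4]
gripper_width: 0.0004
grip_force: 0.0
```

Run:
```python
from h import *
print(get_state()["gripper_width"])
rows(arc(-176,-138,20))
```

```text
0.0004124673405746072
3.3 [ 0.44449173 -0.14935924  0.06573687] -0.12163641721196701 [-0.22943184 -0.77181278  0.4425219 ]
[[[0.0017, 0.009, -0.0013], np.float64(-4.1), 0], [[0.0021, 0.0139, -0.0013], np.float64(-6.1), 0], [[0.0027, 0.0187, -0.0013], np.float64(-8.1), 0], [[0.0035, 0.0235, -0.0013], np.float64(-10.1), 0], [[0.0044, 0.0283, -0.0013], np.float64(-12.1), 0], [[0.0055, 0.0331, -0.0013], np.float64(-14.1), 0], [[0.0068, 0.0378, -0.0013], np.float64(-16.1), 0], [[0.0082, 0.0425, -0.0013], np.float64(-18.1), 0], [[0.0098, 0.0471, -0.0013], np.float64(-20.1), 0], [[0.0116, 0.0517, -0.0013], np.float64(-22.1), 0], [[0.0135, 0.0562, -0.0013], np.float64(-24.1), 0], [[0.0156, 0.0606, -0.0014], np.float64(-26.1), 0], [[0.0178, 0.0649, -0.0014], np.float64(-28.1), 0], [[0.0202, 0.0692, -0.0014], np.float64(-30.1), 0], [[0.0227, 0.0734, -0.0014], np.float64(-32.1), 0], [[0.0254, 0.0775, -0.0014], np.float64(-34.1), 0], [[0.0282, 0.0815, -0.0014], np.float64(-36.1), 0], [[0.0312, 0.0854, -0.0014], np.float64(-38.1), 0], [[0.0342, 0.0892, -0.0014], np.float64(-40.1), 0], [[0.0375, 0.0928, -0.0014], np.float64(-42.1), 0]]
```

Request:
send_rows:
  rows:
    - [[0.0017, 0.009, 0], -4, 0]
    - [[0.002, 0.014, 0], -6, 0]
    - [[0.0027, 0.0187, 0], -8, 0]
    - [[0.0035, 0.0235, 0], -10, 0]
    - [[0.0044, 0.028, 0], -12, 0]
    - [[0.0055, 0.033, 0], -14, 0]
    - [[0.0068, 0.038, 0], -16, 0]
    - [[0.008, 0.0425, 0], -18, 0]
    - [[0.01, 0.047, 0], -20, 0]
    - [[0.0116, 0.0517, 0], -22, 0]
    - [[0.0135, 0.056, 0], -24, 0]
    - [[0.0156, 0.0606, 0], -26, 0]
    - [[0.018, 0.065, 0], -28, 0]
    - [[0.02, 0.069, 0], -30, 0]
    - [[0.0227, 0.0734, 0], -32, 0]
    - [[0.0254, 0.0775, 0], -34, 0]
    - [[0.028, 0.0815, 0], -36, 0]
    - [[0.031, 0.0854, 0], -38, 0]
    - [[0.034, 0.089, 0], -40, 0]
    - [[0.0375, 0.093, 0], -42, 0]

```text
clock: 5.3
tcp_pos: [0.484, -0.2424, 0.0689]
orientation: [[0.743, 0.67, 0.002], [0.67, -0.743, -0.001], [0.001, 0.002, -1.0]]
ft_force: [-1.2, 1.1, -0.8]
gripper_width: 0.0004
grip_force: 0.6
```

Run:
```python
from h import *
rows(arc(-137,-95,20))
cv2.imwrite("pics/t1.png",cv2.resize(capture("top")[155:305,310:460,::-1],None,fx=4,fy=4,interpolation=cv2.INTER_CUBIC))
```

```text
5.3 [ 0.48398982 -0.24235781  0.06885028] 42.03735484081925 [-1.24574604  1.10636628 -0.82293669]
[[[-0.0016, 0.0009, 0.0018], np.float64(-1.0), 0], [[-0.0014, 0.0063, 0.0019], np.float64(-3.2), 0], [[-0.001, 0.0117, 0.0019], np.float64(-5.4), 0], [[-0.0004, 0.017, 0.0019], np.float64(-7.6), 0], [[0.0004, 0.0224, 0.0019], np.float64(-9.8), 0], [[0.0015, 0.0277, 0.0019], np.float64(-12.0), 0], [[0.0027, 0.0329, 0.0019], np.float64(-14.2), 0], [[0.0041, 0.0381, 0.0019], np.float64(-16.4), 0], [[0.0057, 0.0433, 0.0019], np.float64(-18.6), 0], [[0.0076, 0.0484, 0.0019], np.float64(-20.9), 0], [[0.0096, 0.0534, 0.002], np.float64(-23.1), 0], [[0.0118, 0.0583, 0.002], np.float64(-25.3), 0], [[0.0142, 0.0632, 0.002], np.float64(-27.5), 0], [[0.0168, 0.0679, 0.002], np.float64(-29.7), 0], [[0.0196, 0.0725, 0.002], np.float64(-31.9), 0], [[0.0225, 0.0771, 0.002], np.float64(-34.1), 0], [[0.0256, 0.0815, 0.002], np.float64(-36.3), 0], [[0.0289, 0.0858, 0.002], np.float64(-38.5), 0], [[0.0323, 0.0899, 0.002], np.float64(-40.8), 0], [[0.0359, 0.0939, 0.0021], np.float64(-43.0), 0]]
```

View pics/t1.png

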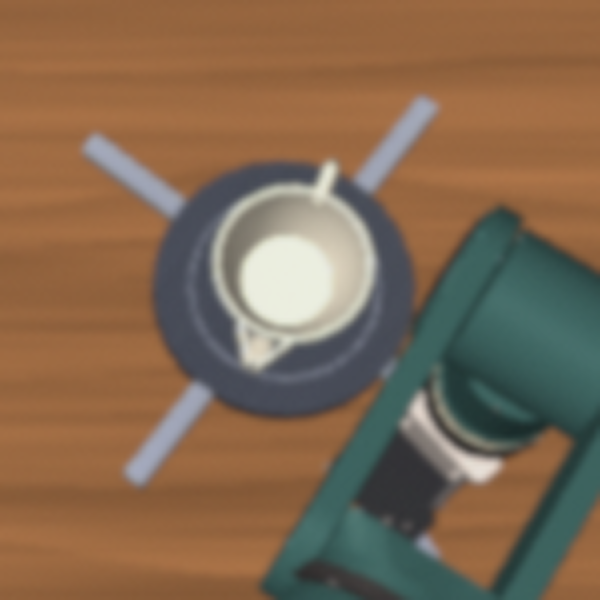

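Request:
send_rows:
  rows:
    - [[-0.0014, 0.0063, 0.001], -3.2, 0]
    - [[-0.001, 0.0117, 0.001], -5.4, 0]
    - [[-0.0004, 0.017, 0.001], -7.6, 0]
    - [[0.0004, 0.0224, 0.001], -9.8, 0]
    - [[0.0015, 0.0277, 0.001], -12, 0]
    - [[0.0027, 0.033, 0.001], -14.2, 0]
    - [[0.004, 0.038, 0.001], -16.4, 0]
    - [[0.0057, 0.0433, 0.001], -18.6, 0]
    - [[0.0076, 0.0484, 0.001], -20.9, 0]
    - [[0.0096, 0.0534, 0.001], -23, 0]
    - [[0.0118, 0.0583, 0.001], -25.3, 0]
    - [[0.0142, 0.0632, 0.001], -27.5, 0]
    - [[0.0168, 0.068, 0.001], -29.7, 0]
    - [[0.0196, 0.0725, 0.001], -32, 0]
    - [[0.0225, 0.077, 0.001], -34, 0]
    - [[0.0256, 0.0815, 0.001], -36.3, 0]
    - [[0.029, 0.0858, 0.001], -38.5, 0]
    - [[0.0323, 0.09, 0.001], -40.8, 0]
    - [[0.036, 0.094, 0.001], -43, 0]
    - [[0.036, 0.094, 0.001], -43, 0]

```text
clock: 7.35
tcp_pos: [0.5738, -0.2885, 0.0675]
orientation: [[0.088, 0.996, 0.002], [0.996, -0.088, -0.002], [-0.001, 0.002, -1.0]]
ft_force: [0.6, 0.5, 0.2]
gripper_width: 0.0003
grip_force: 0.0
```

Run:
```python
from h import *
T=lambda u,v:(310+u/4,155+v/4)
for u in((90,143),(430,102),(135,478)):
    p=p2w("top",T(*u),.068)[:2]-C;print(np.degrees(np.arctan2(p[1],p[0])),np.hypot(*p))
p=get_state()["tcp_pos"][:2]-C;print(np.degrees(np.arctan2(p[1],p[0])),np.hypot(*p))
cv2.imwrite("pics/t2.png",cv2.resize(capture("top")[155:305,310:460,::-1],None,fx=4,fy=4,interpolation=cv2.INTER_CUBIC))
rows(arc(-94,-85.3,9))
```

```text
52.12243596498697 0.15781488921139847
-38.20542816036475 0.15871444721007938
142.08114750722126 0.15743311697411225
-94.88375645623476 0.14037878400929443
7.4 [ 0.57355583 -0.28832742  0.06732628] 84.90017640874112 [0.21837123 1.07999196 0.7252962 ]
[[[0.0003, 0.0025, 0.0003], np.float64(-1.1), 0], [[0.0004, 0.0051, 0.0003], np.float64(-2.2), 0], [[0.0005, 0.0078, 0.0003], np.float64(-3.3), 0], [[0.0007, 0.0104, 0.0003], np.float64(-4.4), 0], [[0.0009, 0.0131, 0.0004], np.float64(-5.4), 0], [[0.0012, 0.0157, 0.0004], np.float64(-6.5), 0], [[0.0015, 0.0184, 0.0004], np.float64(-7.6), 0], [[0.0019, 0.021, 0.0004], np.float64(-8.7), 0], [[0.0023, 0.0236, 0.0004], np.float64(-9.8), 0]]
```

View pics/t2.png

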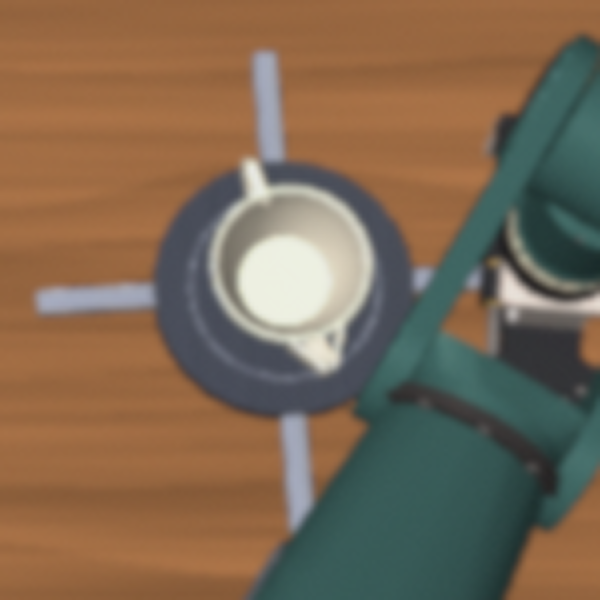

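Run:
```python
from h import *
T=lambda u,v:(310+u/4,155+v/4)
S=lambda u,v:(205+u/4,240+v/4)
def a(p,c=C):
    p=p[:2]-c[:2];return [round(float(v),4) for v in(np.degrees(np.arctan2(p[1],p[0])),np.hypot(*p))]
# white bowl mask: fit rim circle robustly by projecting model
def rim(n,pts): return a(p2w(n,pts[0],.125),p2w(n,pts[1],.125))
print("t0",rim("top",(T(197,328),T(297,265))),rim("scene",(S(388,104),S(384,210))))
print("t2",rim("top",(T(332,370),T(292,263))), a(p2w("top",T(332,370),.125)))
for u in((264,52),(37,301)):print("spoke",a(p2w("top",T(*u),.068)))
for im,n in(("top0","top"),("scene0","scene")):
    print("arrow", n,[a(p2w(n,u,.01)) for u in ((T(378,468),T(428,570)) if n=="top" else (S(168,322),S(33,320)))])
    # model overlay scoring for arrow axis: blue-gray segmentation
    I=cv2.imread(f"pics/{im}.png").astype(int);m=((I[:,:,0]-I[:,:,2])>0)&(I.sum(2)>330)
    v,u=np.nonzero(m);w=np.array([p2w(n,q,.01)[:2] for q in zip(u,v)])-C
    r=np.hypot(*w.T);th=np.degrees(np.arctan2(w[:,1],w[:,0]))
    for lo,hi in((.168,.2),(.13,.2)):
        k=(r>lo)&(r<hi)&(abs(th+150)<14);print(lo,k.sum(),th[k].mean(),np.median(th[k]))
```

```text
t0 [122.6216, 0.0743] [122.2717, 0.0716]
t2 [-161.0511, 0.0717] [-160.7574, 0.0693]
spoke [3.5484, 0.1594]
spoke [93.2194, 0.1594]
arrow top [[-148.8129, 0.127], [-151.2329, 0.2009]]Traceback (most recent call last):
  File "<stdin>", line 15, in <module>
  File "h.py", line 6, in p2w
    c=calibration(n);R=cv2.Rodrigues(c["rvec"])[0]
ValueError: time passes only in moves, steps and waits
```

```bash
sed -i 's/^def w2p/from functools import cache\n_cal=calibration\ncalibration=cache(_cal)\ndef w2p/' h.py
python3 - <<'E'
from h import *
for n in("top","scene"):
    I=cv2.imread(f"pics/{n}0.png").astype(int);m=((I[:,:,0]-I[:,:,2])>0)&(I.sum(2)>330)
    m[:270 if n=="top" else 300]=0;m[340:]=0
    v,u=np.nonzero(m);w=np.array([p2w(n,q,.01)[:2] for q in zip(u,v)])-C
    r=np.hypot(*w.T);th=np.degrees(np.arctan2(w[:,1],w[:,0]))
    for lo,hi in((.168,.2),(.16,.2),(.13,.2)):
        k=(r>lo)&(r<hi)&(abs(th+150)<14);print(n,lo,k.sum(),th[k].mean(),np.median(th[k]))
    k=(r>.165)&(r<.205)&(abs(th+150)<8);x=w[k].mean(0)
    vx,vy,x0,y0=cv2.fitLine(np.float32(w[k]),cv2.DIST_L2,0,.01,.01).ravel();print("line dir",np.degrees(np.arctan2(-abs(vy),-abs(vx))),x)
E
```

```text
top 0.168 83 -151.261657465108 -151.27888421267446
top 0.16 124 -151.16482570917003 -151.2443147410333
top 0.13 318 -152.34878180562544 -151.9210500811007
line dir -151.06209 [-0.15981852 -0.08768023]
scene 0.168 103 -151.2151758014996 -151.23316367865743
scene 0.16 153 -151.14068161187075 -151.190229670325
scene 0.13 332 -150.99368361466645 -151.09430368205778
line dir -156.40572 [-0.16070353 -0.08868948]
```

Request:
send_rows:
  rows:
    - [[0.0003, 0.0025, 0], -1.1, 0]
    - [[0.0004, 0.005, 0], -2.2, 0]
    - [[0.0005, 0.0078, 0], -3.3, 0]
    - [[0.0007, 0.0104, 0], -4.4, 0]
    - [[0.0009, 0.013, 0], -5.4, 0]
    - [[0.0012, 0.0157, 0], -6.5, 0]
    - [[0.0015, 0.0184, 0], -7.6, 0]
    - [[0.0019, 0.0205, 0], -8.5, 0]
    - [[0.002, 0.0215, 0], -8.9, 0]
    - [[0.002, 0.0215, 0], -8.9, 0]
    - [[0.002, 0.0215, 0], -8.9, 0]

```text
clock: 8.5
tcp_pos: [0.5947, -0.2871, 0.0659]
orientation: [[-0.068, 0.998, 0.0], [0.998, 0.068, 0.0], [0.0, 0.0, -1.0]]
ft_force: [0.7, -0.4, 0.3]
gripper_width: 0.0004
grip_force: 0.1
```

Run:
```python
from h import *
p=get_state()["tcp_pos"][:2]-C;print(np.degrees(np.arctan2(p[1],p[0])),np.hypot(*p))
cv2.imwrite("pics/t3.png",cv2.resize(capture("top")[155:305,310:460,::-1],None,fx=4,fy=4,interpolation=cv2.INTER_CUBIC))
```

```text
-86.31375369525546 0.13874393286988293
```

View pics/t3.png

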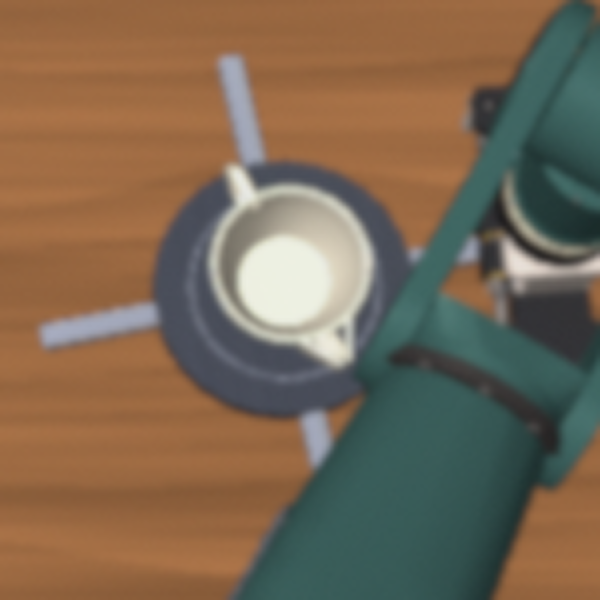

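```bash
cat > m.py <<'E'
from h import *
def wheelang(n,I):
    I=I.astype(int);m=((I[:,:,0]-I[:,:,2])>0)&(I.sum(2)>330)  # BGR
    v,u=np.nonzero(m);W=np.array([p2w(n,q,.068)[:2] for q in zip(u,v)])-C
    r=np.hypot(*W.T);th=np.degrees(np.arctan2(W[:,1],W[:,0]))
    k=(r>.1)&(r<.155);h=np.histogram(th[k],72,(-180,180));out=[]
    for c in h[1][:-1][h[0]>25]:
        kk=k&(abs((th-c-2.5+180)%360-180)<7);z=np.exp(1j*np.radians(th[kk])).mean()
        out.append((round(float(np.degrees(np.angle(z))),2),int(kk.sum())))
    return out
def spout(n,I):
    I=I.astype(int);m=(I.min(2)>150)&(I[:,:,2]>I[:,:,0]+5)
    v,u=np.nonzero(m);W=np.array([p2w(n,q,.125)[:2] for q in zip(u,v)])-C
    r=np.hypot(*W.T);k=(r>.06)&(r<.08)&((n!="scene"));th=np.degrees(np.arctan2(W[:,1],W[:,0]))
    return [(round(float(t)),round(float(x),3)) for t,x in zip(th[k],r[k])]
E
python3 - <<'E'
from m import *
for n in("top","scene"):
    print(n,"before",wheelang(n,cv2.imread(f"pics/{n}0.png")))
    I=np.ascontiguousarray(capture(n)[:,:,::-1]);cv2.imwrite(f"pics/{n}3.png",I);print("now",wheelang(n,I))
T=lambda u,v:(310+u/4,155+v/4)
for q,c in(((197,328),(297,265)),((351,363),(292,264)),):
    d=p2w("top",T(*q),.125)-p2w("top",T(*c),.125);print(np.degrees(np.arctan2(d[1],d[0])),np.hypot(*d[:2]))
E
python3 -c "
import cv2;I=cv2.imread('pics/scene3.png');cv2.imwrite('pics/s3.png',cv2.resize(I[240:390,205:405],None,fx=4,fy=4,interpolation=cv2.INTER_CUBIC))"
```

```text
top before [(-164.2, 120), (-162.61, 161), (-158.73, 147), (-154.13, 90), (-73.31, 95), (16.87, 98), (105.5, 103), (105.5, 103)]
now [(12.49, 95), (101.17, 102), (101.17, 102)]
scene before [(-164.37, 101), (-164.37, 101), (-140.19, 99), (-136.2, 153), (-133.27, 173), (-130.89, 103), (-73.62, 151), (-73.58, 153), (16.76, 123), (106.21, 96), (106.24, 97)]
now [(-78.16, 88), (12.35, 128), (101.78, 98)]
122.62158924842646 0.07434563649970787
-150.7848162572586 0.0719056300749713
```

View pics/s3.png

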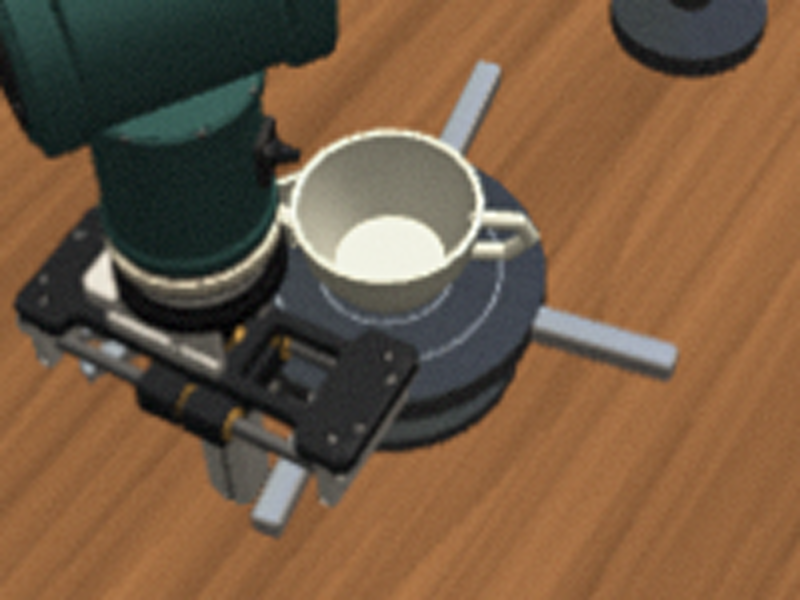

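```bash
cat >> h.py <<'E'
RC=np.array([.612,.155])
def rarc(a0,a1,n,r=.16,z=.106):
    return [(*(RC+r*np.array([np.cos(np.radians(a)),np.sin(np.radians(a))])),z,a+180) for a in np.linspace(a0,a1,n)]
E
python3 - <<'E'
from h import *
p=get_state()["tcp_pos"]
rows([(p[0]-.018,p[1],.067,93.8),(p[0]-.018,p[1],.23,93.8)]+rarc(186,186,1,z=.23)+rarc(186,186,1))
E
```

```text
8.65 [ 0.59463497 -0.28705296  0.06591843] 93.89171850304616 [ 0.54375177 -0.31784305  0.27150602]
[[[0.0012, -0.018, -0.0011], np.float64(0.1), 0], [[0.0013, -0.0179, -0.1641], np.float64(0.1), 0], [[0.434, -0.1125, -0.164], np.float64(87.9), 0], [[0.434, -0.1126, -0.04], np.float64(87.9), 0]]
```

Request:
send_rows:
  rows:
    - [[0, -0.009, 0], 0, 0]
    - [[0, -0.018, 0], 0, 0]
    - [[0, -0.018, -0.04], 0, 0]
    - [[0, -0.018, -0.08], 0, 0]
    - [[0, -0.018, -0.12], 0, 0]
    - [[0, -0.018, -0.164], 0, 0]
    - [[0.04, -0.027, -0.164], 8, 0]
    - [[0.08, -0.035, -0.164], 16, 0]
    - [[0.12, -0.044, -0.164], 24, 0]
    - [[0.16, -0.053, -0.164], 32, 0]
    - [[0.2, -0.061, -0.164], 40, 0]
    - [[0.24, -0.07, -0.164], 48, 0]
    - [[0.28, -0.079, -0.164], 56, 0]
    - [[0.32, -0.088, -0.164], 64, 0]
    - [[0.36, -0.096, -0.164], 72, 0]
    - [[0.4, -0.105, -0.164], 80, 0]
    - [[0.434, -0.1125, -0.164], 88, 0]
    - [[0.434, -0.1125, -0.164], 88, 0]
    - [[0.434, -0.1125, -0.164], 88, 0]
    - [[0.434, -0.1125, -0.164], 88, 0]

```text
clock: 10.65
tcp_pos: [0.4529, 0.137, 0.2299]
orientation: [[0.995, 0.102, 0.0], [0.102, -0.995, -0.001], [0.0, 0.001, -1.0]]
ft_force: [0.9, -0.7, 0.2]
gripper_width: 0.0005
grip_force: 0.0
```

Request:
send_rows:
  rows:
    - [[0, 0, 0.03], 0, 0]
    - [[0, 0, 0.06], 0, 0]
    - [[0, 0, 0.09], 0, 0]
    - [[0, 0, 0.115], 0, 0]
    - [[0, 0, 0.124], 0, 0]
    - [[0, 0, 0.124], 0, 0]

```text
clock: 11.25
tcp_pos: [0.4522, 0.1368, 0.1046]
orientation: [[0.995, 0.101, -0.003], [0.101, -0.995, -0.001], [-0.003, 0.001, -1.0]]
ft_force: [0.0, 0.5, 0.1]
gripper_width: 0.0003
grip_force: 0.0
```

Run:
```python
from m import *
rows(rarc(188,226,20))
I=np.ascontiguousarray(capture("top")[:,:,::-1]);print(wheelang("top",I))
cv2.imwrite("pics/t4.png",I)
```

```text
11.25 [0.45220964 0.13679454 0.1045545 ] 5.7995471911957 [0.01155428 0.48969846 0.0528683 ]
[[[0.0009, 0.0042, -0.0014], np.float64(-2.2), 0], [[0.0012, 0.0098, -0.0014], np.float64(-4.2), 0], [[0.0017, 0.0153, -0.0014], np.float64(-6.2), 0], [[0.0024, 0.0209, -0.0014], np.float64(-8.2), 0], [[0.0033, 0.0264, -0.0014], np.float64(-10.2), 0], [[0.0044, 0.0318, -0.0014], np.float64(-12.2), 0], [[0.0057, 0.0373, -0.0014], np.float64(-14.2), 0], [[0.0072, 0.0427, -0.0014], np.float64(-16.2), 0], [[0.0088, 0.048, -0.0014], np.float64(-18.2), 0], [[0.0106, 0.0533, -0.0015], np.float64(-20.2), 0], [[0.0127, 0.0585, -0.0015], np.float64(-22.2), 0], [[0.0149, 0.0636, -0.0015], np.float64(-24.2), 0], [[0.0172, 0.0687, -0.0015], np.float64(-26.2), 0], [[0.0198, 0.0736, -0.0015], np.float64(-28.2), 0], [[0.0225, 0.0785, -0.0015], np.float64(-30.2), 0], [[0.0254, 0.0833, -0.0015], np.float64(-32.2), 0], [[0.0285, 0.088, -0.0015], np.float64(-34.2), 0], [[0.0317, 0.0925, -0.0015], np.float64(-36.2), 0], [[0.0351, 0.097, -0.0015], np.float64(-38.2), 0], [[0.0386, 0.1013, -0.0015], np.float64(-40.2), 0]]
[(-168.98, 107), (-168.28, 118), (-156.24, 92), (-154.13, 90), (-77.8, 96), (12.49, 95), (101.17, 102), (101.17, 102)]
```

View pics/t4.png

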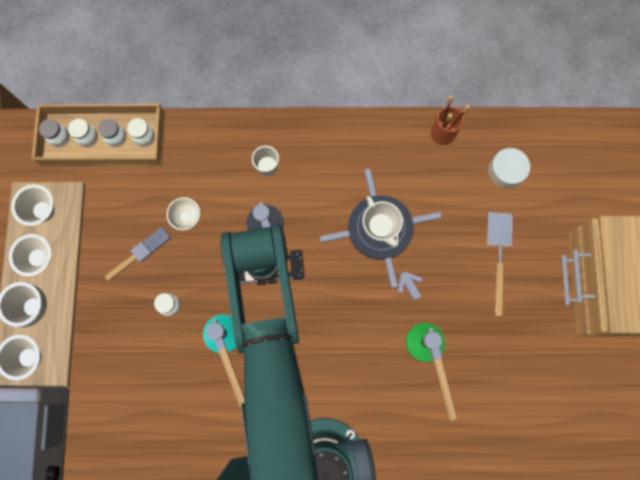

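Request:
send_rows:
  rows:
    - [[0.001, 0.0042, 0], -2.2, 0]
    - [[0.0012, 0.0098, 0], -4.2, 0]
    - [[0.0017, 0.0153, 0], -6.2, 0]
    - [[0.0024, 0.021, 0], -8.2, 0]
    - [[0.0033, 0.0264, 0], -10.2, 0]
    - [[0.0044, 0.0318, 0], -12.2, 0]
    - [[0.0057, 0.0373, 0], -14.2, 0]
    - [[0.0072, 0.0427, 0], -16.2, 0]
    - [[0.0088, 0.048, 0], -18.2, 0]
    - [[0.0106, 0.0533, 0], -20.2, 0]
    - [[0.0127, 0.0585, 0], -22.2, 0]
    - [[0.015, 0.0636, 0], -24.2, 0]
    - [[0.0172, 0.0687, 0], -26.2, 0]
    - [[0.0198, 0.0736, 0], -28.2, 0]
    - [[0.0225, 0.0785, 0], -30.2, 0]
    - [[0.0254, 0.0833, 0], -32.2, 0]
    - [[0.0285, 0.088, 0], -34.2, 0]
    - [[0.0317, 0.0925, 0], -36.2, 0]
    - [[0.035, 0.097, 0], -38.2, 0]
    - [[0.0386, 0.1013, 0], -40.2, 0]

```text
clock: 13.3
tcp_pos: [0.5032, 0.0413, 0.1084]
orientation: [[0.692, 0.721, 0.004], [0.721, -0.692, 0.001], [0.003, 0.002, -1.0]]
ft_force: [0.1, 1.0, -0.1]
gripper_width: 0.0004
grip_force: 0.5
```

Run:
```python
from m import *
rows(rarc(228,264,19))
I=np.ascontiguousarray(capture("top")[:,:,::-1]);print(nets.find_in("top","rest_tip")[:3])
```

```text
13.3 [0.50320366 0.04125101 0.10840909] 46.17368492483277 [ 0.1383065   0.95494727 -0.13834961]
[[[-0.0025, 0.0048, 0.0024], np.float64(-1.8), 0], [[-0.0022, 0.0104, 0.0024], np.float64(-3.8), 0], [[-0.0018, 0.016, 0.0024], np.float64(-5.8), 0], [[-0.0011, 0.0215, 0.0025], np.float64(-7.8), 0], [[-0.0003, 0.027, 0.0025], np.float64(-9.8), 0], [[0.0008, 0.0325, 0.0025], np.float64(-11.8), 0], [[0.002, 0.038, 0.0025], np.float64(-13.8), 0], [[0.0035, 0.0434, 0.0025], np.float64(-15.8), 0], [[0.0051, 0.0487, 0.0025], np.float64(-17.8), 0], [[0.0069, 0.054, 0.0026], np.float64(-19.8), 0], [[0.0089, 0.0592, 0.0026], np.float64(-21.8), 0], [[0.011, 0.0644, 0.0026], np.float64(-23.8), 0], [[0.0134, 0.0694, 0.0026], np.float64(-25.8), 0], [[0.0159, 0.0744, 0.0026], np.float64(-27.8), 0], [[0.0186, 0.0793, 0.0026], np.float64(-29.8), 0], [[0.0214, 0.0841, 0.0027], np.float64(-31.8), 0], [[0.0245, 0.0888, 0.0027], np.float64(-33.8), 0], [[0.0277, 0.0934, 0.0027], np.float64(-35.8), 0], [[0.031, 0.0978, 0.0027], np.float64(-37.8), 0]]
[{'rect': [205.9, 323.5, 247.1, 407.8], 'confidence': 0.84}, {'rect': [423.5, 333.5, 456.9, 421.3], 'confidence': 0.67}]
```

Request:
send_rows:
  rows:
    - [[-0.0025, 0.0048, 0.002], -1.8, 0]
    - [[-0.0022, 0.0104, 0.002], -3.8, 0]
    - [[-0.0018, 0.016, 0.002], -5.8, 0]
    - [[-0.001, 0.0215, 0.002], -7.8, 0]
    - [[-0.0003, 0.027, 0.002], -9.8, 0]
    - [[0.0008, 0.0325, 0.002], -11.8, 0]
    - [[0.002, 0.038, 0.002], -13.8, 0]
    - [[0.0035, 0.0434, 0.002], -15.8, 0]
    - [[0.005, 0.0487, 0.002], -17.8, 0]
    - [[0.007, 0.054, 0.002], -19.8, 0]
    - [[0.009, 0.0592, 0.002], -21.8, 0]
    - [[0.011, 0.0644, 0.002], -23.8, 0]
    - [[0.0134, 0.0694, 0.002], -25.8, 0]
    - [[0.016, 0.0744, 0.002], -27.8, 0]
    - [[0.0186, 0.0793, 0.002], -29.8, 0]
    - [[0.0214, 0.084, 0.002], -31.8, 0]
    - [[0.0245, 0.0888, 0.002], -33.8, 0]
    - [[0.0277, 0.0934, 0.002], -35.8, 0]
    - [[0.031, 0.098, 0.002], -37.8, 0]

```text
clock: 15.3
tcp_pos: [0.5943, -0.0043, 0.1053]
orientation: [[0.106, 0.994, 0.001], [0.994, -0.106, 0.0], [0.0, 0.001, -1.0]]
ft_force: [-1.1, 0.5, 0.5]
gripper_width: 0.0001
grip_force: 0.5
```

Run:
```python
from m import *
rows(rarc(265,278,14))
p=get_state()["tcp_pos"][:2]-RC;print(np.degrees(np.arctan2(p[1],p[0]))+360,np.hypot(*p))
capture("scene");print(nets.find_in("scene","rest")[:4])
```

```text
15.3 [ 0.59426385 -0.00430801  0.10534554] 83.92892727853378 [-1.14275194  0.50699866  0.45291716]
[[[0.0003, 0.0038, -0.0006], np.float64(-1.1), 0], [[0.0004, 0.0066, -0.0006], np.float64(-2.1), 0], [[0.0005, 0.0094, -0.0006], np.float64(-3.1), 0], [[0.0007, 0.0121, -0.0006], np.float64(-4.1), 0], [[0.0009, 0.0149, -0.0006], np.float64(-5.1), 0], [[0.0012, 0.0177, -0.0006], np.float64(-6.1), 0], [[0.0015, 0.0205, -0.0006], np.float64(-7.1), 0], [[0.0019, 0.0233, -0.0006], np.float64(-8.1), 0], [[0.0023, 0.026, -0.0006], np.float64(-9.1), 0], [[0.0028, 0.0288, -0.0006], np.float64(-10.1), 0], [[0.0033, 0.0315, -0.0006], np.float64(-11.1), 0], [[0.0038, 0.0342, -0.0006], np.float64(-12.1), 0], [[0.0044, 0.037, -0.0006], np.float64(-13.1), 0], [[0.0051, 0.0397, -0.0006], np.float64(-14.1), 0]]
263.64728098768103 0.1602922732427773
[{'rect': [85.7, 249.9, 171.6, 283.2], 'confidence': 0.82}, {'rect': [236.4, 145.6, 309.0, 161.4], 'confidence': 0.74}, {'rect': [340.9, 208.8, 390.0, 266.3], 'confidence': 0.67}, {'rect': [235.8, 257.8, 371.0, 376.6], 'confidence': 0.33}]
```

Request:
send_rows:
  rows:
    - [[0.0003, 0.004, 0], -1.1, 0]
    - [[0.0004, 0.0066, 0], -2.1, 0]
    - [[0.0005, 0.0094, 0], -3.1, 0]
    - [[0.0007, 0.012, 0], -4.1, 0]
    - [[0.0009, 0.015, 0], -5.1, 0]
    - [[0.0012, 0.0177, 0], -6.1, 0]
    - [[0.0015, 0.02, 0], -7.1, 0]

```text
clock: 16.1
tcp_pos: [0.6032, -0.0059, 0.1045]
orientation: [[-0.019, 0.999, -0.026], [1.0, 0.018, -0.002], [-0.002, -0.026, -1.0]]
ft_force: [-33.7, -3.2, 19.4]
gripper_width: 0.0005
grip_force: 17.1
```

Request:
send_rows:
  rows:
    - [[0.0003, 0.002, 0], -0.7, 0]
    - [[0.0003, 0.002, 0], -0.7, 0]

```text
clock: 16.3
tcp_pos: [0.6033, -0.006, 0.1046]
orientation: [[-0.03, 0.999, -0.03], [1.0, 0.03, -0.003], [-0.002, -0.03, -1.0]]
ft_force: [-36.2, -3.5, 19.6]
gripper_width: 0.0004
grip_force: 17.9
```

Request:
send_rows:
  rows:
    - [[0.0003, 0.002, 0], -0.7, 0]
    - [[0.0003, 0.002, 0], -0.7, 0]

```text
clock: 16.5
tcp_pos: [0.6034, -0.0062, 0.1046]
orientation: [[-0.042, 0.999, -0.035], [0.999, 0.042, -0.004], [-0.002, -0.035, -0.999]]
ft_force: [-39.2, -5.0, 22.9]
gripper_width: 0.0005
grip_force: 20.4
```

Request:
send_rows:
  rows:
    - [[0, -0.008, 0], 2, 0]
    - [[0, -0.016, 0], 2, 0]
    - [[0, -0.024, 0], 2, 0]
    - [[0, -0.032, 0], 2, 0]
    - [[0, -0.032, 0], 2, 0]
    - [[0, -0.032, -0.04], 2, 0]
    - [[0, -0.032, -0.08], 2, 0]
    - [[0, -0.032, -0.12], 2, 0]
    - [[-0.05, -0.05, -0.12], 2, 0]
    - [[-0.08, -0.09, -0.12], 2, 0]
    - [[-0.1, -0.13, -0.12], 2, 0]
    - [[-0.12, -0.17, -0.12], 2, 0]
    - [[-0.14, -0.2, -0.12], 2, 0]
    - [[-0.16, -0.23, -0.12], 2, 0]
    - [[-0.16, -0.23, -0.12], 2, 0]
    - [[-0.16, -0.23, -0.12], 2, 0]

```text
clock: 18.1
tcp_pos: [0.3949, -0.1742, 0.2243]
orientation: [[-0.005, 1.0, 0.002], [1.0, 0.005, -0.0], [-0.0, 0.002, -1.0]]
ft_force: [0.8, 0.8, 0.2]
gripper_width: 0.0004
grip_force: 0.0
```

Run:
```python
from m import *
print(get_state()["tcp_pos"])
for n in("top","scene"):
    I=np.ascontiguousarray(capture(n)[:,:,::-1]);cv2.imwrite(f"pics/{n}5.png",I);print(wheelang(n,I))
    for t in("rest","rest_tip"):print(nets.find_in(n,t)[:4])
a=cv2.imread("pics/top5.png")[155:305,235:435];b=cv2.imread("pics/scene5.png")[190:390,205:425]
r=lambda i:cv2.resize(i,(400,int(400*i.shape[0]/i.shape[1])),interpolation=cv2.INTER_CUBIC)
A,B=r(a),r(b);h=max(len(A),len(B));pad=lambda i:cv2.copyMakeBorder(i,0,h-len(i),0,0,0)
cv2.imwrite("pics/f.png",np.hstack([pad(A),pad(B)]));print(A.shape,B.shape)
```

```text
[ 0.39494198 -0.17415812  0.22434284]
[(-77.8, 96), (12.46, 94), (101.17, 102), (101.17, 102)]
[{'rect': [423.9, 332.4, 454.6, 419.6], 'confidence': 0.86}, {'rect': [252.5, 202.3, 339.0, 221.9], 'confidence': 0.82}, {'rect': [205.1, 321.2, 247.9, 404.9], 'confidence': 0.72}]
[{'rect': [427.7, 332.7, 456.1, 420.1], 'confidence': 0.89}, {'rect': [253.2, 202.3, 334.6, 220.4], 'confidence': 0.77}, {'rect': [208.5, 321.9, 249.4, 407.7], 'confidence': 0.67}]
[(-168.71, 102), (-140.19, 99), (-136.17, 154), (-133.22, 175), (-130.85, 105), (-78.02, 149), (12.35, 130), (101.8, 99)]
[{'rect': [236.5, 144.3, 306.3, 158.2], 'confidence': 0.75}, {'rect': [343.2, 208.1, 388.9, 267.6], 'confidence': 0.69}, {'rect': [89.5, 251.8, 174.2, 283.9], 'confidence': 0.67}]
[{'rect': [85.3, 251.3, 168.6, 285.7], 'confidence': 0.96}, {'rect': [235.0, 145.2, 305.5, 162.1], 'confidence': 0.92}, {'rect': [233.5, 257.7, 374.3, 378.2], 'confidence': 0.67}, {'rect': [344.7, 203.8, 390.2, 271.3], 'confidence': 0.62}]
(300, 400, 3) (363, 400, 3)
```

View pics/f.png

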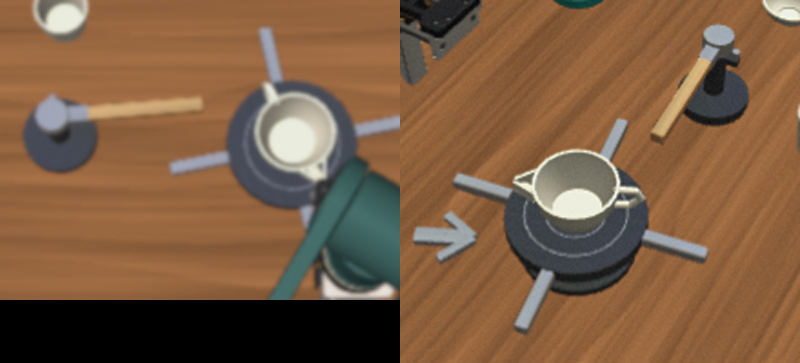

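Run:
```python
from h import *
f=lambda n,u,z:p2w(n,u,z)[:2]
for col in (f("top",(262,212),.12),f("top",(265,222),.01),RC):
    for t in (f("top",(287.5,281),.12),f("top",(335.5,206.5),.12),f("scene",(205+256*.55,190+137*.55),.112)):
        d=t-col;print(t,np.degrees(np.arctan2(d[1],d[0]))%360,np.hypot(*d))
# bar axis by wood-colour fit
for im,lo in(("top0",(262,225,295,285)),("top5",(275,198,340,222))):
    I=cv2.imread(f"pics/{im}.png").astype(int);x0,y0,x1,y1=lo
    m=np.zeros(I.shape[:2],bool);m[y0:y1,x0:x1]=(I[y0:y1,x0:x1,1]>130)&(I[y0:y1,x0:x1,2]>I[y0:y1,x0:x1,0]+30)
    v,u=np.nonzero(m);W=np.float32([f("top",q,.12) for q in zip(u,v)]);l=cv2.fitLine(W,cv2.DIST_HUBER,0,.01,.01).ravel();print(im,len(W),np.degrees(np.arctan2(l[1],l[0])),l[2:])
```

```text
[0.43750347 0.08806913] 200.72372853544348 0.1865537900022131
[ 0.62614125 -0.03035995] 274.3883666968133 0.1849857417410588
[ 0.6242841  -0.02865369] 273.8499260552136 0.1831504653843985
[0.43750347 0.08806913] 201.34970126883323 0.18819884561624473
[ 0.62614125 -0.03035995] 274.08584533684086 0.18742096682028683
[ 0.6242841  -0.02865369] 273.55149886518876 0.18559478751666264
[0.43750347 0.08806913] 200.98509525052052 0.1868924324130524
[ 0.62614125 -0.03035995] 274.36268673127944 0.18589859012505192
[ 0.6242841  -0.02865369] 273.82666153888704 0.18406405295305986
top0 382 21.189693 [0.5025552  0.11551043]
top5 376 -85.11165 [0.62133104 0.04204627]
```

```bash
python3 -c "
from plant import *
print(workorder.job_done())"
```

```text
the job is handed in; nothing more can be done
None
```

I handed the job in at about 18 s on the robot's clock: the bowl's spout points at the arrow to within about 1°, and the hand-rest bar was then pushed until it stopped moving against 39 N, which I took to be its stop. The bar turned about 74°, not the full 80° of its travel, so it presumably started about 6° in; I could not measure its stop angle directly.

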